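# Re-arm the furnace door interlock

### The job

Re-arm the furnace's door interlock in the grey box on the bench: slide the thumb latch on its top sideways so that the sprung cover flies fully open, push the roller arm of the limit switch inside across until it snaps over to the other side, then swing the cover shut and press it down until the latch catches and holds it. Go gently on the box, and leave the tools, jars and other things around it where they are.

Things in the scene. Friction and masses are not known exactly. Their poses are not given: they have to be found in the camera images.
- box: painted grey steel box, bolted to the bench: 170 mm (its x) by 240 mm (its y) by 110 mm high; origin at the centre of its underside, x away from the robot, z up. 5 mm high bolting flanges reach to y +-140 mm. The front 50 mm of its top is a fixed deck that carries the latch; a hinged cover closes the rest. Never push it, or the parts on it, with more than 40 N
- opening (a point): middle of the opening under the cover, in the rim's plane (x 23, y 0, z 110 mm in the box frame; axes as the box). The opening spans x -35 to 81 and y -116 to 116 mm of the box frame, floor at z 6 mm. Inside, behind the roller arm, only the switch housing (34 mm wide along y, x 14 to 54 mm, top at z 65 mm) and low fittings stand
- latch (a joint): travel in m of the thumb latch, a steel slider 85 mm long (box y), 26 mm wide, 8 mm thick on the deck. 0 = at rest; grows as it slides to the box's -y, stop at 0.016; from about 0.009 the cover is free. Its spring takes 4 N to start, 8 N at the stop, and returns it. Its tongue has a sloped nose: a cover pressed shut pushes it aside, then it snaps back over the cover's tab
- latch_rib (a point): top centre of the latch's upright thumb rib (14 mm along the box's y, 24 mm along its x, from z 118 to 145 mm of the box frame); at rest at x -66, y -75, z 145 mm in the box frame. To open, push its +y side towards -y. Near it, the sloped nose stands up to z 132 mm at x -53 to -37, y -38 to -12 mm (box frame)
- cover (a joint): angle in rad of the cover, a grey plate 117 mm (x) by 238 mm (y) by 5 mm, hinged on the box's +x edge. 0 = shut (0.01 when latched), 1.65 = fully open (just past upright). A spring throws it open when the latch lets go and keeps it open. 2 to 4 N near its front edge, on the outer face, swings it back; about 10 to 15 N pressed down near its front edge makes the latch catch
- cover_edge (a point): middle of the cover's front edge, on its outer (upper) face, 117 mm from the hinge line, z 117 mm in the box frame when shut; a steel tab 40 mm wide (y) reaches 19 mm farther out, and the latch's tongue hooks 8 mm over it. Moves with the cover
- cover_hinge (a point): middle of the cover's hinge line, at x 83, y 0, z 112 mm in the box frame
- roller_arm (a joint): angle in rad of the switch's two-position arm, swinging along the box's y. Starts at -0.5 (leaning to -y), resists with 4 to 5 N, less and less up to upright (0); past it, it snaps by itself to a stop at +0.5. Free-turning black roller 18 mm across, 14 mm wide, its centre 48 mm from the pivot; in the box frame the pivot is at z 50 mm, the roller at x -10 to 4 mm, 92 mm high when leaning
- switch_rail (a point): the point x -3, y 0, z 92 mm of the box frame, in the roller's plane. The switch is clamped to a rail along y with its pivot anywhere from 20 mm to -y to 50 mm to +y of this point: WHERE IS NOT MEASURED, so sweep a fingertip along +y inside the opening, from near its -y end, until it feels the roller, or look once the cover is open. It stays clamped when pushed
- wood_block: dark wooden block, 70 x 90 x 60 mm, standing beside the box's +y end; origin under its centre; a bystander: leave it where it is
- frit_jar: glass jar with a yellow cap, 66 mm across and 95 mm tall, standing beside the box's -y end; origin under its centre; a bystander: leave it where it is
- wax_tin: plain steel tin, 72 mm across, 60 mm tall, standing behind the box; origin under its centre; a bystander: leave it where it is
- paddle: cork paddle with a wooden handle, lying flat, 240 mm long, 80 mm wide, 22 mm tall; origin at its underside near the handle's root; a bystander: leave it where it is
- shears: steel hand shears lying flat, 240 mm long, 95 mm wide, 12 mm tall; origin under the pivot; a bystander: leave it where it is
- iron_cup: dark steel cup, 84 mm across, 70 mm tall, standing behind the box; origin under its centre; a bystander: leave it where it is

How it is judged (in metres and radians):
On the way, in this order (a step that is already met when the one before it is completed fails the run):
1. the latch is slid and the cover flies open (more than 1.3 rad) (value of joint cover above 1.3 rad), for 0.1 s.
2. with the cover open, the roller arm has snapped over to the other side (value of joint roller_arm above 0.35 rad and value of joint cover above 0.8 rad), for 0.2 s.
At the end, for the whole second after the job is handed in: The cover is shut (within 0.04 rad) and held by the latch, which is back at rest (within 4 mm), and the roller arm leans to the other side (above +0.35 rad) (value of joint cover below 0.04 rad and value of joint latch below 0.004 m and value of joint roller_arm above 0.35 rad); the robot touches nothing.
It fails at once if the box, its cover, latch or switch is pushed with more than 40 N (contact force between box and anything else above 40 N).
It fails at once if a bystander is shifted by more than 40 mm (distance of any of wood_block, frit_jar, wax_tin, paddle, shears, iron_cup from where it was at the start of the episode above 0.04 m).
It also fails if it takes over 61 s, if anything falls off the work surface, if the arm or the gripper's body presses on something with over 40 N, if the wrist force passes 120 N, or if a joint passes its speed limit or range.

### The arm

A 7-joint arm with a two-finger parallel gripper is mounted at the origin on the work surface. World frame = base frame: x ahead of the robot, y to its left, z up, the work surface at z = 0. Lengths are in m, angles in degrees, forces in N, time in s.
With the tool pointing down it reaches from about 0.425 to 0.875 m from the base axis. Payload 4.7 kg.
Tool frame: the origin (TCP) lies at the very end of the fingers, on their centre line; the grasp point (between the pads) lies 19 mm behind it (env.grip_point_offset is the distance from the TCP to the grasp point, in m); z points along the fingers, y is the line along which they close (so a half turn about z gives the same grasp; the last joint's range is limited). The gripper opens to 87 mm and grips with 3 to 60 N. Pads are 19 mm wide; open, the fingers measure 117 mm over their backs; the gripper's body (75 mm by 190 mm) begins 51 mm behind the grasp point.
Start: joints at [74.089, 18.392, -4.016, 83.108, 1.295, 78.541, -3.26], TCP at [0.187, -0.623, 0.223] pointing down, gripper open.
Joint ranges: [-163.93, 163.93], [-17.29, 119.83], [-79.2, 71.16], [3.27, 140.29], [-89.18, 269.18], [5.43, 117.66], [-154.24, 154.24]. Speed limits (degrees/s): [147.25, 147.25, 180, 180, 180, 180, 180].

### API

Orientations are given as [roll, pitch, yaw] about the fixed x, y, z axes, in that order (R = Rz(yaw) Ry(pitch) Rx(roll)).
In Python, from cell import env gives the robot as it stands.
- The arm moves only by the tool jog_arm, never from a script. Its argument "motion" is a list of rows, each an object of numbers: "x", "y", "z": the shift along the tool's x, y, z in cm; "ax", "ay", "az": the turn, a rotation vector about the tool's x, y, z in degrees. In form: [{"x": .., "y": .., "z": .., "ax": .., "ay": .., "az": ..}, ...]. A call has exactly 5 rows; each row shifts and turns the commanded pose from where the row before left it, along the tool's axes as they then stand; what a row does not reach is not made up. A row lasts 1/10 s, in which the tool goes at most 50 mm and 8.59 degrees, less where a joint would pass 70% of its speed; a pose out of reach is approached as far as the arm can. A call is refused whole if a number of a shift passes 5 or a number of a turn 8.59, either way. A call with a gripper value outside its range is refused whole. "claw" is the gripper command: -1 is shut, 1 is fully open, values between are in proportion, set as the call begins (left out, the last holds). The fingers move at their own pace and stop on an object; "squeeze" is the grip in N (left out, the last holds). Time passes only in rows, so rows that do not move let the fingers close, or fill a call up. It gives the time, the measured TCP pose, the force, the opening and the grip force at its end, in the units of the state.
- env.get_obs(): the state, without advancing time (a new reading comes with each control period).
- env.read_camera(name): name is "side" or "top"; returns the picture (400x640x3 uint8, red, green, blue); there is no depth.
- env.camera_params(name): a dict with "fx", "fy", "cx", "cy" (pixels), "extrinsics" (4x4, takes a point from world to camera coordinates). Camera axes: x right, y up, looking along -z (the intrinsics and any distortion apply to the point x, -y, -z); pixel columns grow to the right and rows downward; lengths in m; the calibration is good to about 2 mm. A picture is of the moment at which its call begins. camera_params takes no time and is no camera call.
- env.sign_off(): hands the job in; it is judged then, once.
The state is a dict: "time_s": time; "qpos": joint angles; "joint_velocities": joint speeds; "effort": joint torques, N m; "tool_pos": TCP position; "tool_rot": TCP orientation; "force": force on the tool from outside, world axes, zero at the start; "wrist_torque": the same for the moment, N m; "grip_width": finger opening in m; "grasp_force": force on a finger pad.
Only numpy, scipy, OpenCV 4.12 (cv2) and the standard library are available. Lean on these libraries where they do the work, as an engineer would, in place of code of your own. Each camera call takes 0.05 s, during which the arm holds its last target. There are 200 camera calls.

## Working session

There is one attempt and no reset: what is moved stays moved. The work goes in short steps, Python scripts to look and compute and a tool call to move; the robot and the scene stay as the last step left them, time stands still between calls to the robot, and variables do not carry over. Pictures are saved under pics/ and viewed, at most 10 in all, crops included, and the job is handed in when it is done.

Besides the shell and the picture viewer there is one more tool, called after "Emit:" as name(argument=value, ...) on one line, values as JSON. jog_arm: Moves the arm, as the interface text tells. Its arguments: {"type":"object","properties":{"motion":{"type":"array"},"claw":{"type":"number"},"squeeze":{"type":"number"}},"required":["motion"]}

```bash
mkdir -p pics; ls
python3 - <<'E'
from cell import env
import cv2
for n in("top","side"):
    cv2.imwrite(f"pics/{n}0.png",env.read_camera(n)[:,:,::-1]); p=env.camera_params(n); print(n,p)
o=env.get_obs();print(o)
E
```

```text
pics
top {'fx': 396.4147400874161, 'fy': 396.4147400874161, 'cx': 323.72932055942977, 'cy': 196.52888252556446, 'extrinsics': array([[ 0.12380723, -0.99230332,  0.00242657, -0.05270806],
       [ 0.9692163 ,  0.12145045,  0.21417178, -0.6176079 ],
       [-0.21281807, -0.02416414,  0.976793  , -1.33136225],
       [ 0.        ,  0.        ,  0.        ,  1.        ]])}
side {'fx': 384.5875929837755, 'fy': 384.5875929837755, 'cx': 316.62063638950093, 'cy': 198.7080331201163, 'extrinsics': array([[-0.81881747, -0.57353203, -0.02447363,  0.47299499],
       [ 0.26410624, -0.41422564,  0.87101378, -0.24750262],
       [-0.50969191,  0.70673766,  0.49064858, -0.90354808],
       [ 0.        ,  0.        ,  0.        ,  1.        ]])}
{'time_s': 0.1, 'qpos': array([74.08964831, 18.43476863, -4.01609944, 83.16789365,  1.29666355,
       78.54140849, -3.26191204]), 'joint_velocities': array([ 0.11439754,  0.01227229, -0.0164113 , -0.10145564, -0.00296745,
        0.02346103, -0.11042322]), 'effort': array([ 2.63030834e-04, -4.92570055e+01, -4.05770503e-01, -3.13398135e+01,
       -6.42803684e-02,  3.94310360e-02,  5.32513332e-05]), 'tool_pos': array([ 0.18678722, -0.62206341,  0.22157164]), 'tool_rot': array([-1.79901257e+02,  6.94341583e-03,  1.67189106e+01]), 'force': array([-0.23230031,  0.23063014, -0.72704925]), 'wrist_torque': array([-0.03711973, -0.04167757, -0.0104852 ]), 'grasp_force': 0.0, 'grip_width': 0.08710958101702818}
```

View pics/top0.png

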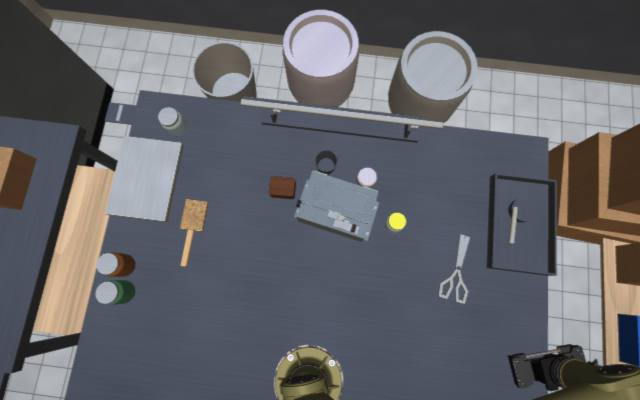

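View pics/side0.png

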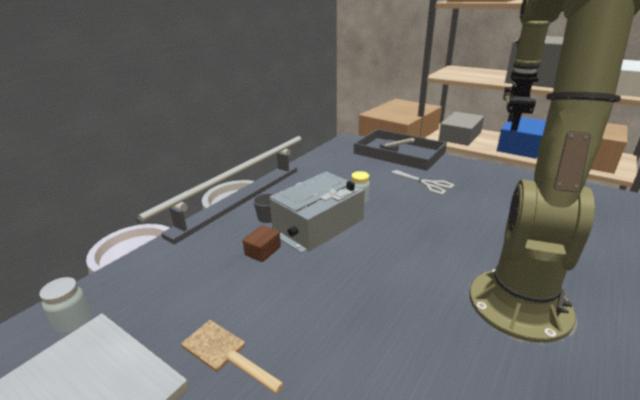

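Top view: the grey box is at about (338,206), with its latch near (350,226), the block at (282,187) and the jar at (397,221). I'll enlarge both views.

Run:
```python
import cv2,numpy as np
t=cv2.imread("pics/top0.png")[155:255,280:400]; s=cv2.imread("pics/side0.png")[160:260,255:375]
r=lambda i:cv2.resize(i,None,fx=6.6,fy=5.9*6.6/5.9,interpolation=cv2.INTER_CUBIC)
cv2.imwrite("pics/t0c.png",cv2.resize(t,None,fx=5,fy=5,interpolation=cv2.INTER_CUBIC))
cv2.imwrite("pics/s0c.png",cv2.resize(s,None,fx=5,fy=5,interpolation=cv2.INTER_CUBIC))
```

```text
(no output)
```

View pics/t0c.png

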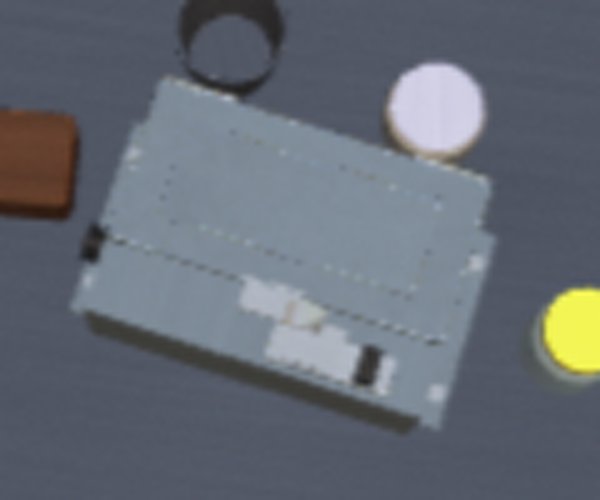

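View pics/s0c.png

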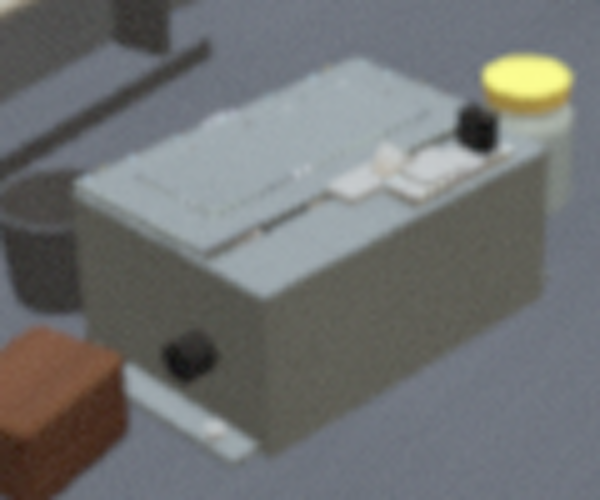

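The enlarged side view shows the deck's front corners at (308,219.6) and (364,190), and the black rib's top near (350.5,181). In the top view the rib is at about (354,228).

```bash
cat > h.py <<'E'
import numpy as np
from cell import env
def ray(n,u,v):
    p=env.camera_params(n);E=p["extrinsics"];R=E[:3,:3];C=-R.T@E[:3,3]
    return C,R.T@np.array([(u-p["cx"])/p["fx"],-(v-p["cy"])/p["fy"],-1.])
def onz(n,u,v,z):
    C,d=ray(n,u,v);return C+d*(z-C[2])/d[2]
def tri(u1,v1,u2,v2):
    a,d=ray("top",u1,v1);b,e=ray("side",u2,v2)
    k=np.linalg.lstsq(np.c_[d,-e],b-a,rcond=None)[0];p=a+d*k[0];q=b+e*k[1];return (p+q)/2,np.linalg.norm(p-q)
def proj(n,P):
    p=env.camera_params(n);c=p["extrinsics"][:3]@np.r_[P,1];return np.array([p["cx"]-p["fx"]*c[0]/c[2],p["cy"]+p["fy"]*c[1]/c[2]])
E
python3 - <<'E'
from h import *
np.set_printoptions(precision=4,suppress=True)
T=lambda x,y:(280+(x+.5)/5-.5,155+(y+.5)/5-.5); S=lambda x,y:(255+(x+.5)/5-.5,160+(y+.5)/5-.5)
A=onz("side",*S(265,298),.11);B=onz("side",*S(545,150),.11)
A2=onz("top",*T(88,312),.11);B2=onz("top",*T(418,415),.11)
for a,b in((A,B),(A2,B2)):
    d=a-b;print(a,b,np.linalg.norm(d),np.degrees(np.arctan2(d[1],d[0]))-90)
print("rib tri",tri(*T(369,365),*S(478,129)))
# cover back corners z.117
Cb=[onz("top",*T(165,78),.115),onz("top",*T(492,182),.115)];d=Cb[0]-Cb[1];print(Cb,np.linalg.norm(d),np.degrees(np.arctan2(d[1],d[0]))-90)
# flange outer front corners
for p in((140,125),(72,308),(495,235),(438,428)):print(onz("top",*T(*p),.005))
E
```

```text
[0.53   0.1061 0.11  ] [ 0.485  -0.1247  0.11  ] 0.2351803029591959 -11.03475406647047
[0.5286 0.1034 0.11  ] [ 0.487 -0.125  0.11 ] 0.23216217976254944 -10.329901336249364
rib tri (array([ 0.5123, -0.0878,  0.1333]), np.float64(0.0015026188191311445))
[array([0.6965, 0.0728, 0.115 ]), array([ 0.6511, -0.1584,  0.115 ])] 0.23557789445401556 -11.10310304091928
[0.6894 0.0934 0.005 ]
[0.5465 0.1244 0.005 ]
[ 0.639  -0.1768  0.005 ]
[ 0.4926 -0.1494  0.005 ]
```

Both views agree: the box is at about (0.591, -0.0265) with yaw -11°. The rib predicted from that is (0.512, -0.0875), and I measured (0.512, -0.088). I'll start the approach with the fingers shut.

Emit:
jog_arm(motion=[{"x": 3.6,"y": -3.4,"z": 0,"ax": 0,"ay": 0,"az": 5.5},{"x": 3.6,"y": -3.4,"z": 0,"ax": 0,"ay": 0,"az": 5.5},{"x": 3.6,"y": -3.4,"z": 0,"ax": 0,"ay": 0,"az": 5.5},{"x": 3.6,"y": -3.4,"z": 0,"ax": 0,"ay": 0,"az": 5.5},{"x": 3.6,"y": -3.4,"z": 0,"ax": 0,"ay": 0,"az": 5.6}], claw=-1)

```text
time_s: 0.6
tool_pos: [0.3482, -0.4353, 0.2224]
tool_rot: [180.0, 0.0, -11.1]
force: [1.1, -0.4, 0.2]
grip_width: 0.055
grasp_force: 0.0
```

```bash
cat >> h.py <<'E'
from scipy.spatial.transform import Rotation as Ro
BOX=np.array([.591,-.0265,0]);RB=Ro.from_euler("z",-11,degrees=True).as_matrix()
def go(*pts):
    "state in box frame, and tool-axis shifts (cm) to box-frame points (mm)"
    o=env.get_obs();P=o["tool_pos"];R=Ro.from_euler("xyz",o["tool_rot"],degrees=True).as_matrix()
    print("t %.1f box mm"%o["time_s"],np.round(RB.T@(P-BOX)*1e3,1),"rot",np.round(o["tool_rot"],1),"F box",np.round(RB.T@o["force"],1),"w %.3f"%o["grip_width"])
    c=P
    for p in pts:
        w=BOX+RB@np.array(p)/1e3;print(p,"shift cm",np.round(R.T@(w-c)*100,2));c=w
E
python3 -c "
from h import *
go((-72,-30,200),(-72,-40,128))"
```

```text
t 0.6 box mm [-160.4 -447.6  222.4] rot [180.    0.  -11.1] F box [ 1.1 -0.2  0.2] w 0.055
(-72, -30, 200) shift cm [  8.73 -41.78   2.23]
(-72, -40, 128) shift cm [0.01 1.   7.2 ]
```

Emit:
jog_arm(motion=[{"x": 1,"y": -4.8,"z": 0},{"x": 1,"y": -4.8,"z": 0},{"x": 1,"y": -4.8,"z": 0},{"x": 1,"y": -4.8,"z": 0},{"x": 1,"y": -4.8,"z": 0}])

```text
$.motion[0]: bad value
```

Emit:
jog_arm(motion=[{"x": 1,"y": -4.5,"z": 0.5},{"x": 1,"y": -4.5,"z": 0.5},{"x": 1,"y": -4,"z": 0.6},{"x": 0.5,"y": -3,"z": 0.6},{"x": 0,"y": 0,"z": 0}])

```text
$.motion[0]: bad value
```

```bash
python3 -c "
from h import *
import cv2
go((-72,-42,160),(-72,-42,128))
a=env.read_camera('top')[140:260,270:410,::-1];b=env.read_camera('side')[100:220,270:410,::-1]
cv2.imwrite('pics/a.png',cv2.resize(np.hstack([a,b]),None,fx=2.8,fy=2.8,interpolation=cv2.INTER_CUBIC))"
```

```text
t 0.6 box mm [-160.4 -447.6  222.4] rot [180.    0.  -11.1] F box [ 1.1 -0.2  0.2] w 0.055
(-72, -42, 160) shift cm [  8.74 -40.58   6.23]
(-72, -42, 128) shift cm [ 0.  -0.   3.2]
```

View pics/a.png

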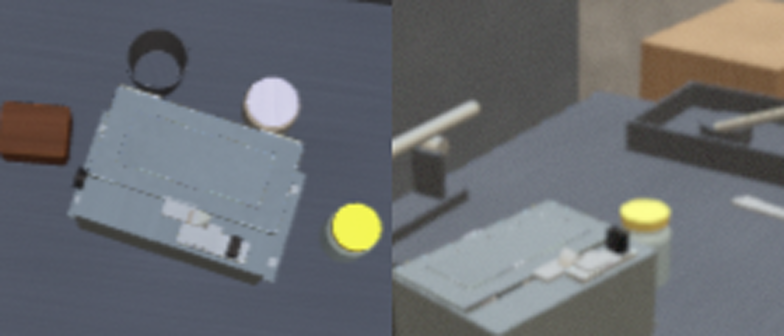

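Both move calls were refused because every row needs all six keys. The picture therefore shows an unchanged scene, with the rib still at rest (crop px 232,246).

Emit:
jog_arm(motion=[{"x": 1,"y": -4.8,"z": 0,"ax": 0,"ay": 0,"az": 0},{"x": 1,"y": -4.8,"z": 0,"ax": 0,"ay": 0,"az": 0},{"x": 1,"y": -4.8,"z": 0,"ax": 0,"ay": 0,"az": 0},{"x": 1,"y": -4.8,"z": 0,"ax": 0,"ay": 0,"az": 0},{"x": 1,"y": -4.8,"z": 0,"ax": 0,"ay": 0,"az": 0}])

```text
time_s: 1.2
tool_pos: [0.4422, -0.2092, 0.2223]
tool_rot: [180.0, 0.0, -10.9]
force: [1.9, -0.6, 0.3]
grip_width: 0.0072
grasp_force: 0.0
```

Emit:
jog_arm(motion=[{"x": 1,"y": -4.5,"z": 0.5,"ax": 0,"ay": 0,"az": 0},{"x": 1,"y": -4.5,"z": 0.5,"ax": 0,"ay": 0,"az": 0},{"x": 1,"y": -4,"z": 0.6,"ax": 0,"ay": 0,"az": 0},{"x": 0.7,"y": -3,"z": 0.6,"ax": 0,"ay": 0,"az": 0},{"x": 0,"y": 0,"z": 0,"ax": 0,"ay": 0,"az": 0}])

```text
time_s: 1.7
tool_pos: [0.5092, -0.0551, 0.1996]
tool_rot: [-179.8, 0.1, -10.4]
force: [0.3, 0.6, 0.2]
grip_width: 0.0003
grasp_force: 0.0
```

```bash
python3 -c "
from h import *
import cv2
go((-72,-42,160),(-72,-42,128))
a=env.read_camera('top')[140:260,270:410,::-1];b=env.read_camera('side')[100:220,270:410,::-1]
cv2.imwrite('pics/b.png',cv2.resize(np.hstack([a,b]),None,fx=2.8,fy=2.8,interpolation=cv2.INTER_CUBIC))"
```

```text
t 1.7 box mm [-74.9 -43.7 199.6] rot [-1.798e+02  1.000e-01 -1.040e+01] F box [0.2 0.6 0.2] w 0.000
(-72, -42, 160) shift cm [ 0.29 -0.16  3.96]
(-72, -42, 128) shift cm [0.   0.01 3.2 ]
```

View pics/b.png

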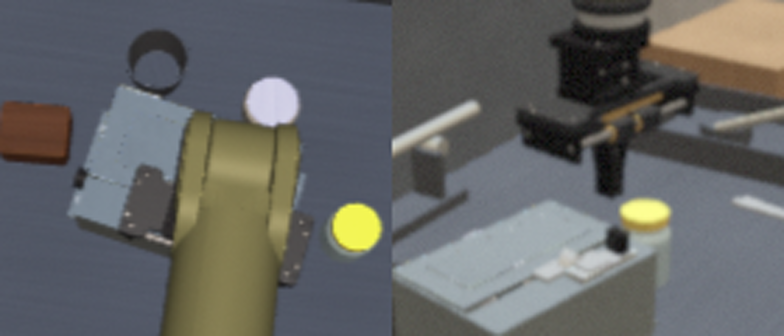

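The gripper hangs above the deck, with the shut fingertips at crop (608,190), clear of the rib at (617,240). I'll lower beside the rib.

Emit:
jog_arm(motion=[{"x": 0.2,"y": -0.1,"z": 2,"ax": 0,"ay": 0,"az": 0},{"x": 0,"y": 0,"z": 2,"ax": 0,"ay": 0,"az": 0},{"x": 0,"y": 0,"z": 2,"ax": 0,"ay": 0,"az": 0},{"x": 0,"y": 0,"z": 1.1,"ax": 0,"ay": 0,"az": 0},{"x": 0,"y": 0,"z": 0,"ax": 0,"ay": 0,"az": 0}])

```text
time_s: 2.3
tool_pos: [0.5092, -0.0615, 0.1281]
tool_rot: [180.0, 0.2, -11.0]
force: [-0.4, 0.3, -0.2]
grip_width: 0.0002
grasp_force: 0.0
```

Emit:
jog_arm(motion=[{"x": 0,"y": 0.2,"z": 0,"ax": 0,"ay": 0,"az": 0},{"x": 0,"y": 0.2,"z": 0,"ax": 0,"ay": 0,"az": 0},{"x": 0,"y": 0.2,"z": 0,"ax": 0,"ay": 0,"az": 0},{"x": 0,"y": 0.2,"z": 0,"ax": 0,"ay": 0,"az": 0},{"x": 0,"y": 0.2,"z": 0,"ax": 0,"ay": 0,"az": 0}])

```text
time_s: 2.8
tool_pos: [0.5093, -0.0693, 0.13]
tool_rot: [-179.9, -0.1, -10.9]
force: [1.2, 4.2, 1.4]
grip_width: 0.0004
grasp_force: 2.1
```

```bash
python3 -c "
from h import *
go((-72,-53,128))"
```

```text
t 2.8 box mm [-72.  -57.6 130. ] rot [-1.799e+02 -1.000e-01 -1.090e+01] F box [0.3 4.4 1.4] w 0.000
(-72, -53, 128) shift cm [ 0.   -0.46  0.2 ]
```

Emit:
jog_arm(motion=[{"x": 0,"y": 0.3,"z": 0,"ax": 0,"ay": 0,"az": 0},{"x": 0,"y": 0.3,"z": 0,"ax": 0,"ay": 0,"az": 0},{"x": 0,"y": 0.3,"z": 0,"ax": 0,"ay": 0,"az": 0},{"x": 0,"y": 0.2,"z": 0,"ax": 0,"ay": 0,"az": 0},{"x": 0,"y": 0.1,"z": 0,"ax": 0,"ay": 0,"az": 0}])

```text
time_s: 3.3
tool_pos: [0.5074, -0.0791, 0.13]
tool_rot: [-179.8, -0.1, -10.8]
force: [0.7, 8.0, 1.4]
grip_width: 0.0007
grasp_force: 3.3
```

```bash
python3 -c "
from h import *
import cv2
go((-72,-45,128))
a=env.read_camera('top')[140:260,270:410,::-1];b=env.read_camera('side')[100:220,270:410,::-1]
cv2.imwrite('pics/c.png',cv2.resize(np.hstack([a,b]),None,fx=2.8,fy=2.8,interpolation=cv2.INTER_CUBIC))"
```

```text
t 3.3 box mm [-72.  -67.6 130. ] rot [-1.798e+02 -1.000e-01 -1.080e+01] F box [-0.9  8.   1.4] w 0.001
(-72, -45, 128) shift cm [ 0.01 -2.26  0.21]
```

View pics/c.png

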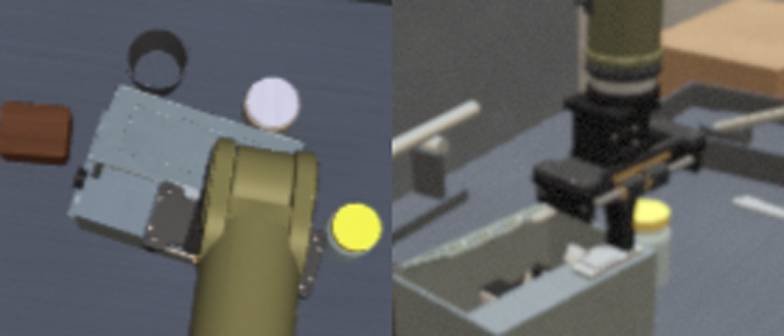

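The cover is still swinging: the side view sees it almost edge-on along (395,262)–(555,207). The black roller parts inside are near (540,270). I'll hold while it finishes, then back off.

Emit:
jog_arm(motion=[{"x": 0,"y": 0,"z": 0,"ax": 0,"ay": 0,"az": 0},{"x": 0,"y": 0,"z": 0,"ax": 0,"ay": 0,"az": 0},{"x": 0,"y": 0,"z": 0,"ax": 0,"ay": 0,"az": 0},{"x": 0,"y": 0,"z": 0,"ax": 0,"ay": 0,"az": 0},{"x": 0,"y": 0,"z": 0,"ax": 0,"ay": 0,"az": 0}])

```text
time_s: 3.9
tool_pos: [0.5075, -0.0788, 0.13]
tool_rot: [-179.8, -0.1, -10.8]
force: [1.2, 5.9, 1.7]
grip_width: 0.0007
grasp_force: 3.2
```

Emit:
jog_arm(motion=[{"x": -0.1,"y": -0.6,"z": 0,"ax": 0,"ay": 0,"az": 0},{"x": 0,"y": -0.6,"z": 0,"ax": 0,"ay": 0,"az": 0},{"x": 0,"y": -0.8,"z": -1,"ax": 0,"ay": 0,"az": 0},{"x": 0,"y": 0,"z": -4,"ax": 0,"ay": 0,"az": 0},{"x": 0,"y": 0,"z": -3,"ax": 0,"ay": 0,"az": 0}])

```text
time_s: 4.4
tool_pos: [0.5091, -0.0621, 0.2114]
tool_rot: [179.9, 0.0, -10.9]
force: [0.6, -1.0, 0.4]
grip_width: 0.0007
grasp_force: 0.0
```

```bash
python3 -c "
from h import *
import cv2
go((-3,-90,200),(-3,-90,80))
a=env.read_camera('top')[140:260,270:410,::-1];b=env.read_camera('side')[100:220,270:410,::-1]
cv2.imwrite('pics/d.png',cv2.resize(np.hstack([a,b]),None,fx=2.8,fy=2.8,interpolation=cv2.INTER_CUBIC))"
```

```text
t 4.4 box mm [-73.6 -50.5 211.4] rot [179.9   0.  -10.9] F box [ 0.7 -0.9  0.4] w 0.001
(-3, -90, 200) shift cm [7.05 3.96 1.14]
(-3, -90, 80) shift cm [ 0.0e+00 -1.0e-02  1.2e+01]
```

View pics/d.png

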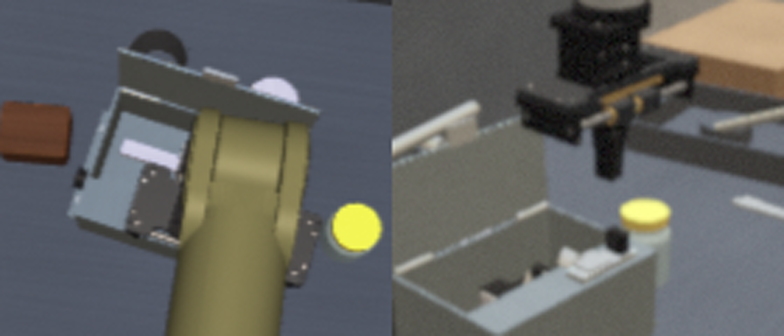

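The cover now stands fully open, as a plate at top-view crop (120–320, 50–120). Next I'll move to the -y end of the opening and go down inside.

Emit:
jog_arm(motion=[{"x": 2.4,"y": 1.3,"z": 0,"ax": 0,"ay": 0,"az": 0},{"x": 2.4,"y": 1.3,"z": 0,"ax": 0,"ay": 0,"az": 0},{"x": 2.2,"y": 1.4,"z": 0,"ax": 0,"ay": 0,"az": 0},{"x": 0,"y": 0,"z": 2,"ax": 0,"ay": 0,"az": 0},{"x": 0,"y": 0,"z": 2,"ax": 0,"ay": 0,"az": 0}])

```text
time_s: 5.0
tool_pos: [0.5708, -0.1158, 0.169]
tool_rot: [180.0, 0.0, -11.0]
force: [-0.0, -0.2, -0.2]
grip_width: 0.0002
grasp_force: 0.0
```

Emit:
jog_arm(motion=[{"x": 0,"y": 0,"z": 2.5,"ax": 0,"ay": 0,"az": 0},{"x": 0,"y": 0,"z": 2.5,"ax": 0,"ay": 0,"az": 0},{"x": 0,"y": 0,"z": 2,"ax": 0,"ay": 0,"az": 0},{"x": 0,"y": 0,"z": 2,"ax": 0,"ay": 0,"az": 0},{"x": 0,"y": 0,"z": 0,"ax": 0,"ay": 0,"az": 0}])

```text
time_s: 5.5
tool_pos: [0.5676, -0.1146, 0.0764]
tool_rot: [180.0, 0.4, -10.9]
force: [0.1, 0.0, -0.1]
grip_width: 0.0005
grasp_force: 0.0
```

```bash
python3 -c "
from h import *
go((-3,-60,80))"
```

```text
t 5.5 box mm [ -6.1 -91.   76.4] rot [180.    0.4 -10.9] F box [ 0.1  0.1 -0.1] w 0.000
(-3, -60, 80) shift cm [ 0.31 -3.1  -0.36]
```

Clear so far. I'll sweep towards +y in small steps, watching the force.

Emit:
jog_arm(motion=[{"x": 0.2,"y": -0.6,"z": -0.2,"ax": 0,"ay": 0,"az": 0},{"x": 0,"y": -0.6,"z": 0,"ax": 0,"ay": 0,"az": 0},{"x": 0,"y": -0.6,"z": 0,"ax": 0,"ay": 0,"az": 0},{"x": 0,"y": -0.6,"z": 0,"ax": 0,"ay": 0,"az": 0},{"x": 0,"y": -0.6,"z": 0,"ax": 0,"ay": 0,"az": 0}])

```text
time_s: 6.0
tool_pos: [0.5785, -0.0846, 0.0821]
tool_rot: [180.0, -0.0, -10.9]
force: [0.4, -0.3, -0.3]
grip_width: -0.0
grasp_force: 0.0
```

Emit:
jog_arm(motion=[{"x": 0,"y": -0.4,"z": 0,"ax": 0,"ay": 0,"az": 0},{"x": 0,"y": -0.4,"z": 0,"ax": 0,"ay": 0,"az": 0},{"x": 0,"y": -0.4,"z": 0,"ax": 0,"ay": 0,"az": 0},{"x": 0,"y": -0.4,"z": 0,"ax": 0,"ay": 0,"az": 0},{"x": 0,"y": -0.4,"z": 0,"ax": 0,"ay": 0,"az": 0}])

```text
time_s: 6.5
tool_pos: [0.582, -0.0655, 0.0815]
tool_rot: [180.0, 0.0, -10.9]
force: [-1.1, -0.1, -0.7]
grip_width: 0.0002
grasp_force: 0.0
```

Emit:
jog_arm(motion=[{"x": 0,"y": -0.4,"z": 0,"ax": 0,"ay": 0,"az": 0},{"x": 0,"y": -0.4,"z": 0,"ax": 0,"ay": 0,"az": 0},{"x": 0,"y": -0.4,"z": 0,"ax": 0,"ay": 0,"az": 0},{"x": 0,"y": -0.4,"z": 0,"ax": 0,"ay": 0,"az": 0},{"x": 0,"y": -0.4,"z": 0,"ax": 0,"ay": 0,"az": 0}])

```text
time_s: 7.0
tool_pos: [0.5853, -0.0474, 0.0813]
tool_rot: [179.9, 0.0, -11.0]
force: [-1.6, -1.8, 0.1]
grip_width: 0.0004
grasp_force: 0.9
```

```bash
python3 -c "
from h import *
go((-3,-20,80))"
```

```text
t 7.0 box mm [ -1.6 -21.7  81.3] rot [179.9   0.  -11. ] F box [-1.2 -2.   0.1] w 0.000
(-3, -20, 80) shift cm [-0.14 -0.17  0.13]
```

Emit:
jog_arm(motion=[{"x": 0,"y": -0.4,"z": 0,"ax": 0,"ay": 0,"az": 0},{"x": 0,"y": -0.4,"z": 0,"ax": 0,"ay": 0,"az": 0},{"x": 0,"y": -0.4,"z": 0,"ax": 0,"ay": 0,"az": 0},{"x": 0,"y": -0.4,"z": 0,"ax": 0,"ay": 0,"az": 0},{"x": 0,"y": 0,"z": 0,"ax": 0,"ay": 0,"az": 0}])

```text
time_s: 7.5
tool_pos: [0.589, -0.0287, 0.0817]
tool_rot: [-179.9, -0.0, -10.8]
force: [-0.8, -0.8, -0.1]
grip_width: 0.0002
grasp_force: 0.0
```

Emit:
jog_arm(motion=[{"x": 0,"y": -0.3,"z": 0,"ax": 0,"ay": 0,"az": 0},{"x": 0,"y": -0.3,"z": 0,"ax": 0,"ay": 0,"az": 0},{"x": 0,"y": -0.3,"z": 0,"ax": 0,"ay": 0,"az": 0},{"x": 0,"y": 0,"z": 0,"ax": 0,"ay": 0,"az": 0},{"x": 0,"y": 0,"z": 0,"ax": 0,"ay": 0,"az": 0}])

```text
time_s: 8.0
tool_pos: [0.5905, -0.0215, 0.0815]
tool_rot: [180.0, -0.0, -10.9]
force: [-0.5, -0.4, 0.2]
grip_width: 0.0003
grasp_force: 0.0
```

```bash
python3 -c "
from h import *
go((-3,10,80))"
```

```text
t 8.0 box mm [-1.5  4.8 81.5] rot [180.   -0.  -10.9] F box [-0.4 -0.5  0.2] w 0.000
(-3, 10, 80) shift cm [-0.15 -0.52  0.15]
```

The force has dropped to nothing, so the arm has probably snapped over. I'll lift out and look.

Emit:
jog_arm(motion=[{"x": 0,"y": 0.6,"z": 0,"ax": 0,"ay": 0,"az": 0},{"x": 0,"y": 0.6,"z": -2,"ax": 0,"ay": 0,"az": 0},{"x": 0,"y": 0,"z": -5,"ax": 0,"ay": 0,"az": 0},{"x": 0,"y": 0,"z": -5,"ax": 0,"ay": 0,"az": 0},{"x": 0,"y": 0,"z": -5,"ax": 0,"ay": 0,"az": 0}])

```text
time_s: 8.5
tool_pos: [0.5877, -0.0342, 0.2534]
tool_rot: [180.0, 0.0, -10.9]
force: [0.9, -0.6, -0.2]
grip_width: 0.0003
grasp_force: 0.0
```

Emit:
jog_arm(motion=[{"x": 0,"y": 4,"z": -3,"ax": 0,"ay": 0,"az": 0},{"x": 0,"y": 5,"z": 0,"ax": 0,"ay": 0,"az": 0},{"x": 0,"y": 5,"z": 0,"ax": 0,"ay": 0,"az": 0},{"x": 0,"y": 5,"z": 0,"ax": 0,"ay": 0,"az": 0},{"x": 0,"y": 5,"z": 0,"ax": 0,"ay": 0,"az": 0}])

```text
time_s: 9.0
tool_pos: [0.5418, -0.2716, 0.2819]
tool_rot: [179.9, -0.0, -10.9]
force: [0.4, -0.5, -0.3]
grip_width: 0.0005
grasp_force: 0.0
```

```bash
python3 -c "
from h import *
import cv2
go((125,0,270),(130,0,200))
a=env.read_camera('top')[155:245,285:390,::-1];b=env.read_camera('side')[150:240,265:370,::-1]
cv2.imwrite('pics/e.png',cv2.resize(np.hstack([a,b]),None,fx=3.8,fy=3.8,interpolation=cv2.INTER_CUBIC))
for y in range(-20,51,10):
  f=lambda P:[np.round(((proj('top',BOX+RB@np.array(P)/1e3)-(285,155))*3.8)),np.round(((proj('side',BOX+RB@np.array(P)/1e3)-(265,150))*3.8)+(399,0))]
  print(y,f((-3,y,50)),f((-3,y,92)))"
```

```text
t 9.0 box mm [  -1.6 -250.   281.9] rot [179.9  -0.  -10.9] F box [ 0.5 -0.4 -0.3] w 0.000
(125, 0, 270) shift cm [ 12.69 -24.99   1.17]
(130, 0, 200) shift cm [ 0.5  -0.01  7.  ]
-20 [array([217., 207.]), array([619., 222.])] [array([219., 199.]), array([618., 178.])]
-10 [array([207., 204.]), array([610., 227.])] [array([208., 195.]), array([609., 182.])]
0 [array([196., 201.]), array([601., 231.])] [array([198., 192.]), array([600., 187.])]
10 [array([186., 197.]), array([593., 236.])] [array([187., 189.]), array([591., 191.])]
20 [array([176., 194.]), array([584., 241.])] [array([177., 185.]), array([582., 196.])]
30 [array([166., 191.]), array([575., 245.])] [array([166., 182.]), array([573., 200.])]
40 [array([156., 188.]), array([566., 250.])] [array([156., 179.]), array([564., 205.])]
50 [array([145., 184.]), array([557., 255.])] [array([146., 175.]), array([555., 209.])]
```

View pics/e.png

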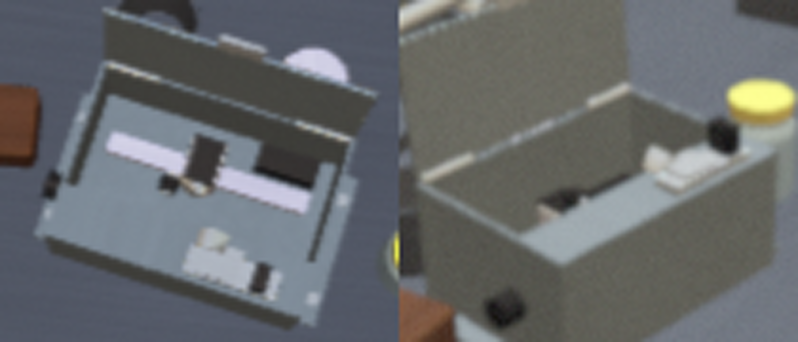

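The roller is at top-view crop (168,185), which is y ≈ +28, and the arm's foot is at about y 5, so it has snapped to +y. Now I'll go round behind the open cover.

Emit:
jog_arm(motion=[{"x": 4.4,"y": 0,"z": 0,"ax": 0,"ay": 0,"az": 0},{"x": 4.4,"y": 0,"z": 0,"ax": 0,"ay": 0,"az": 0},{"x": 4.4,"y": -2,"z": 0,"ax": 0,"ay": 0,"az": 0},{"x": 0,"y": -4.8,"z": 0,"ax": 0,"ay": 0,"az": 0},{"x": 0,"y": -4.8,"z": 0,"ax": 0,"ay": 0,"az": 0}])

```text
time_s: 9.6
tool_pos: [0.6951, -0.1803, 0.2781]
tool_rot: [-179.9, 0.2, -11.1]
force: [0.9, 0.5, -0.5]
grip_width: 0.0001
grasp_force: 0.0
```

Emit:
jog_arm(motion=[{"x": 0,"y": -4.8,"z": 0,"ax": 0,"ay": 0,"az": 0},{"x": 0,"y": -4.8,"z": 0,"ax": 0,"ay": 0,"az": 0},{"x": 0,"y": -4.4,"z": 0,"ax": 0,"ay": 0,"az": 0},{"x": 0,"y": 0,"z": 0,"ax": 0,"ay": 0,"az": 0},{"x": 0,"y": 0,"z": 0,"ax": 0,"ay": 0,"az": 0}])

```text
time_s: 10.1
tool_pos: [0.7208, -0.0409, 0.2813]
tool_rot: [180.0, 0.0, -10.7]
force: [-0.4, -0.4, -0.6]
grip_width: 0.0005
grasp_force: 0.0
```

```bash
python3 -c "
from h import *
go((130,8,205),(115,8,205))"
```

```text
t 10.1 box mm [130.1  10.7 281.3] rot [180.    0.  -10.7] F box [-0.3 -0.5 -0.6] w 0.000
(130, 8, 205) shift cm [-0.01  0.26  7.63]
(115, 8, 205) shift cm [-1.5  -0.01  0.  ]
```

Emit:
jog_arm(motion=[{"x": 0,"y": 0,"z": 2.5,"ax": 0,"ay": 0,"az": 0},{"x": 0,"y": 0,"z": 2.5,"ax": 0,"ay": 0,"az": 0},{"x": 0,"y": 0,"z": 2,"ax": 0,"ay": 0,"az": 0},{"x": -1,"y": 0,"z": 0,"ax": 0,"ay": 0,"az": 0},{"x": -1,"y": 0,"z": 0,"ax": 0,"ay": 0,"az": 0}])

```text
time_s: 10.6
tool_pos: [0.7003, -0.0423, 0.2098]
tool_rot: [179.9, 0.1, -11.1]
force: [1.1, 0.3, 0.5]
grip_width: 0.0005
grasp_force: 0.7
```

Emit:
jog_arm(motion=[{"x": -1,"y": 0,"z": 0,"ax": 0,"ay": 0,"az": 0},{"x": -1,"y": 0,"z": 0,"ax": 0,"ay": 0,"az": 0},{"x": -0.8,"y": 0,"z": 0,"ax": 0,"ay": 0,"az": 0},{"x": -0.8,"y": 0,"z": 0,"ax": 0,"ay": 0,"az": 0},{"x": -0.8,"y": 0,"z": 0,"ax": 0,"ay": 0,"az": 0}])

```text
time_s: 11.1
tool_pos: [0.6577, -0.0304, 0.2118]
tool_rot: [-180.0, -0.1, -10.9]
force: [2.3, -1.4, -0.8]
grip_width: 0.0007
grasp_force: 1.0
```

```bash
python3 -c "
from h import *
go((61,8,207),(34,8,193),(13,8,173))"
```

```text
t 11.1 box mm [ 66.2   8.9 211.8] rot [-1.80e+02 -1.00e-01 -1.09e+01] F box [ 2.5 -1.  -0.8] w 0.001
(61, 8, 207) shift cm [-0.52  0.09  0.48]
(34, 8, 193) shift cm [-2.7  -0.01  1.4 ]
(13, 8, 173) shift cm [-2.1 -0.   2. ]
```

Contact at about 2.5 N. I'll follow the arc.

Emit:
jog_arm(motion=[{"x": -1.1,"y": 0,"z": 0.5,"ax": 0,"ay": 0,"az": 0},{"x": -1.1,"y": 0,"z": 0.6,"ax": 0,"ay": 0,"az": 0},{"x": -1.1,"y": 0,"z": 0.7,"ax": 0,"ay": 0,"az": 0},{"x": -0.8,"y": 0,"z": 0.8,"ax": 0,"ay": 0,"az": 0},{"x": -0.8,"y": 0,"z": 0.8,"ax": 0,"ay": 0,"az": 0}])

```text
time_s: 11.6
tool_pos: [0.6094, -0.0205, 0.1784]
tool_rot: [-180.0, -0.1, -10.9]
force: [1.1, -0.8, 2.4]
grip_width: 0.0002
grasp_force: 1.3
```

```bash
python3 -c "
from h import *
go((8,8,168),(-6,8,148),(-12,8,134))"
```

```text
t 11.6 box mm [ 16.9   9.4 178.4] rot [-1.80e+02 -1.00e-01 -1.09e+01] F box [ 1.2 -0.6  2.4] w 0.000
(8, 8, 168) shift cm [-0.89  0.14  1.04]
(-6, 8, 148) shift cm [-1.4 -0.   2. ]
(-12, 8, 134) shift cm [-0.6 -0.   1.4]
```

Emit:
jog_arm(motion=[{"x": -0.9,"y": 0,"z": 1,"ax": 0,"ay": 0,"az": 0},{"x": -0.8,"y": 0,"z": 1,"ax": 0,"ay": 0,"az": 0},{"x": -0.8,"y": 0,"z": 1,"ax": 0,"ay": 0,"az": 0},{"x": -0.6,"y": 0,"z": 0.7,"ax": 0,"ay": 0,"az": 0},{"x": -0.5,"y": 0,"z": 0.5,"ax": 0,"ay": 0,"az": 0}])

```text
time_s: 12.1
tool_pos: [0.5742, -0.0139, 0.1357]
tool_rot: [-180.0, -0.0, -10.9]
force: [1.1, -0.1, 2.2]
grip_width: 0.0008
grasp_force: 1.3
```

```bash
python3 -c "
from h import *
go((-20,8,128),(-20,8,117))"
```

```text
t 12.1 box mm [-18.9   9.2 135.7] rot [-180.    -0.   -10.9] F box [1.1 0.1 2.2] w 0.001
(-20, 8, 128) shift cm [-0.11  0.12  0.77]
(-20, 8, 117) shift cm [-0.   0.   1.1]
```

Next I'll press straight down in small steps.

Emit:
jog_arm(motion=[{"x": 0,"y": 0,"z": 0.3,"ax": 0,"ay": 0,"az": 0},{"x": 0,"y": 0,"z": 0.3,"ax": 0,"ay": 0,"az": 0},{"x": 0,"y": 0,"z": 0.2,"ax": 0,"ay": 0,"az": 0},{"x": 0,"y": 0,"z": 0.2,"ax": 0,"ay": 0,"az": 0},{"x": 0,"y": 0,"z": 0.2,"ax": 0,"ay": 0,"az": 0}])

```text
time_s: 12.6
tool_pos: [0.5725, -0.0135, 0.125]
tool_rot: [179.9, 0.3, -10.9]
force: [-8.5, 0.4, 13.6]
grip_width: 0.0002
grasp_force: 7.0
```

```bash
python3 -c "
from h import *
go((-20,8,117))"
```

```text
t 12.6 box mm [-20.7   9.2 125. ] rot [179.9   0.3 -10.9] F box [-8.5 -1.2 13.6] w 0.000
(-20, 8, 117) shift cm [0.07 0.12 0.8 ]
```

Emit:
jog_arm(motion=[{"x": -0.05,"y": 0,"z": 0.1,"ax": 0,"ay": 0,"az": 0},{"x": -0.05,"y": 0,"z": 0.1,"ax": 0,"ay": 0,"az": 0},{"x": 0,"y": 0,"z": 0.1,"ax": 0,"ay": 0,"az": 0},{"x": 0,"y": 0,"z": 0.1,"ax": 0,"ay": 0,"az": 0},{"x": 0,"y": 0,"z": 0,"ax": 0,"ay": 0,"az": 0}])

```text
time_s: 13.1
tool_pos: [0.573, -0.0137, 0.1196]
tool_rot: [-180.0, 0.1, -10.9]
force: [-1.7, 0.2, 5.1]
grip_width: 0.0009
grasp_force: 2.4
```

```bash
python3 -c "
from h import *
go((-20,8,117))"
```

```text
t 13.1 box mm [-20.1   9.1 119.6] rot [-1.80e+02  1.00e-01 -1.09e+01] F box [-1.7 -0.1  5.1] w 0.001
(-20, 8, 117) shift cm [0.01 0.11 0.26]
```

Emit:
jog_arm(motion=[{"x": 0,"y": 0,"z": 0.1,"ax": 0,"ay": 0,"az": 0},{"x": 0,"y": 0,"z": 0.1,"ax": 0,"ay": 0,"az": 0},{"x": 0,"y": 0,"z": 0.1,"ax": 0,"ay": 0,"az": 0},{"x": 0,"y": 0,"z": 0,"ax": 0,"ay": 0,"az": 0},{"x": 0,"y": 0,"z": 0,"ax": 0,"ay": 0,"az": 0}])

```text
time_s: 13.6
tool_pos: [0.5732, -0.014, 0.1162]
tool_rot: [-180.0, 0.0, -10.9]
force: [-0.9, 1.1, 2.7]
grip_width: 0.0001
grasp_force: 1.3
```

```bash
python3 -c "
from h import *
go((-20,8,117))"
```

```text
t 13.6 box mm [-19.8   8.9 116.2] rot [-180.     0.   -10.9] F box [-1.1  0.9  2.7] w 0.000
(-20, 8, 117) shift cm [-0.02  0.09 -0.08]
```

Emit:
jog_arm(motion=[{"x": 0,"y": 0,"z": 0.1,"ax": 0,"ay": 0,"az": 0},{"x": 0,"y": 0,"z": 0.1,"ax": 0,"ay": 0,"az": 0},{"x": 0,"y": 0,"z": 0,"ax": 0,"ay": 0,"az": 0},{"x": 0,"y": 0,"z": 0,"ax": 0,"ay": 0,"az": 0},{"x": 0,"y": 0,"z": 0,"ax": 0,"ay": 0,"az": 0}])

```text
time_s: 14.1
tool_pos: [0.5735, -0.0141, 0.1151]
tool_rot: [180.0, 0.0, -10.9]
force: [-3.6, 1.1, 6.5]
grip_width: 0.0006
grasp_force: 3.3
```

```bash
python3 -c "
from h import *
go((-20,8,117))"
```

```text
t 14.1 box mm [-19.5   8.8 115.1] rot [180.    0.  -10.9] F box [-3.8  0.4  6.5] w 0.001
(-20, 8, 117) shift cm [-0.05  0.08 -0.19]
```

Emit:
jog_arm(motion=[{"x": 0,"y": 0,"z": 0.1,"ax": 0,"ay": 0,"az": 0},{"x": 0,"y": 0,"z": 0.1,"ax": 0,"ay": 0,"az": 0},{"x": 0,"y": 0,"z": 0.1,"ax": 0,"ay": 0,"az": 0},{"x": 0,"y": 0,"z": 0,"ax": 0,"ay": 0,"az": 0},{"x": 0,"y": 0,"z": 0,"ax": 0,"ay": 0,"az": 0}])

```text
time_s: 14.6
tool_pos: [0.5735, -0.0141, 0.1142]
tool_rot: [179.9, -0.0, -10.9]
force: [-8.3, 0.4, 17.0]
grip_width: 0.0006
grasp_force: 9.0
```

```bash
python3 -c "
from h import *
go((-20,8,117))"
```

```text
t 14.6 box mm [-19.5   8.8 114.2] rot [179.9  -0.  -10.9] F box [-8.2 -1.2 17. ] w 0.001
(-20, 8, 117) shift cm [-0.05  0.08 -0.28]
```

It is firmly bottomed at 17 N. I'll back off upwards and check.

Emit:
jog_arm(motion=[{"x": 0,"y": 0,"z": -0.3,"ax": 0,"ay": 0,"az": 0},{"x": 0,"y": 0,"z": -0.3,"ax": 0,"ay": 0,"az": 0},{"x": 0,"y": 0,"z": -0.3,"ax": 0,"ay": 0,"az": 0},{"x": 0,"y": 0,"z": 0,"ax": 0,"ay": 0,"az": 0},{"x": 0,"y": 0,"z": 0,"ax": 0,"ay": 0,"az": 0}])

```text
time_s: 15.1
tool_pos: [0.5735, -0.0146, 0.1201]
tool_rot: [180.0, 0.0, -10.9]
force: [-0.4, -0.4, -0.6]
grip_width: 0.0006
grasp_force: 0.0
```

Emit:
jog_arm(motion=[{"x": 0,"y": 0,"z": -5,"ax": 0,"ay": 0,"az": 0},{"x": 0,"y": 0,"z": -5,"ax": 0,"ay": 0,"az": 0},{"x": 0,"y": 5,"z": -5,"ax": 0,"ay": 0,"az": 0},{"x": 0,"y": 5,"z": 0,"ax": 0,"ay": 0,"az": 0},{"x": 0,"y": 5,"z": 0,"ax": 0,"ay": 0,"az": 0}])

```text
time_s: 15.6
tool_pos: [0.5486, -0.1483, 0.2575]
tool_rot: [179.9, -0.2, -10.8]
force: [0.4, -0.5, -0.7]
grip_width: 0.0004
grasp_force: 0.0
```

Emit:
jog_arm(motion=[{"x": 0,"y": 5,"z": 0,"ax": 0,"ay": 0,"az": 0},{"x": 0,"y": 5,"z": 0,"ax": 0,"ay": 0,"az": 0},{"x": 0,"y": 5,"z": 0,"ax": 0,"ay": 0,"az": 0},{"x": 0,"y": 0,"z": 0,"ax": 0,"ay": 0,"az": 0},{"x": 0,"y": 0,"z": 0,"ax": 0,"ay": 0,"az": 0}])

```text
time_s: 16.1
tool_pos: [0.5188, -0.2962, 0.255]
tool_rot: [-180.0, 0.1, -11.1]
force: [-0.2, 1.1, -0.1]
grip_width: 0.0005
grasp_force: 0.0
```

```bash
python3 -c "
from h import *
import cv2
go()
a=env.read_camera('top')[155:245,285:390,::-1];b=env.read_camera('side')[150:240,265:370,::-1]
cv2.imwrite('pics/f.png',cv2.resize(np.hstack([a,b]),None,fx=3.8,fy=3.8,interpolation=cv2.INTER_CUBIC))"
```

```text
t 16.1 box mm [ -19.5 -278.5  255. ] rot [-1.80e+02  1.00e-01 -1.11e+01] F box [-0.4  1.  -0.1] w 0.001
```

View pics/f.png

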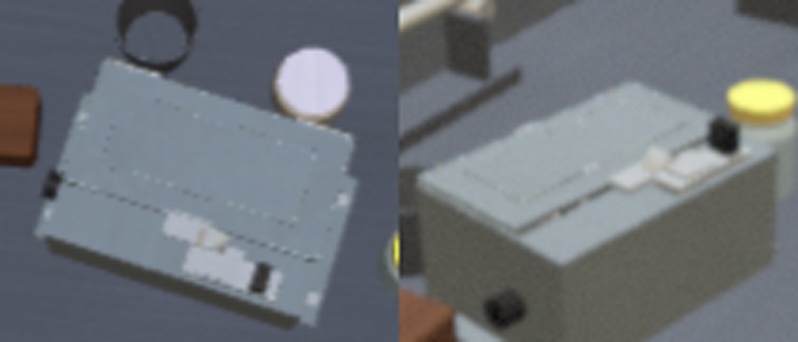

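The cover is shut and staying down. The rib is back at its rest position, crop (260,277), and the robot is clear of everything.

```bash
python3 -c "
from cell import env
print(env.sign_off())"
```

```text
the job is handed in; nothing more can be done
None
```

The interlock is re-armed and handed in at about 16 s of robot time: the cover flew open, the roller arm snapped to +y, and the last picture shows the cover shut with the latch back at rest; readings stayed under 20 N, I saw nothing around the box disturbed, and the hand-in returned no verdict.

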